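# Fit the brass lens sleeve to the lens board

## Task

Push the brass sleeve down over the metal spigot that stands on the mahogany lens board until it is fully home on the flange, keeping hold of it until it is home, then let go and draw clear. Leave the black sleeve and the glass lens where they are.

Things in the scene. Friction and masses are not known exactly. Their poses are not given: they have to be found in the camera images.
- brass_sleeve: Shiny yellow brass tube standing on end, open at both ends: 48 mm outside diameter, 38 mm bore, 80 mm tall, about 0.4 kg, loose. Origin: centre of its lower end; z runs up its axis. Start: upright on the shelf.
- spigot_seat (a point): On the spigot's axis at the flange's top face, where the sleeve's lower end must rest, 22 mm above the shelf; z up. The spigot is an aluminium post, 31 mm diameter, standing 40 mm above this point, its top 8 mm tapering to 19 mm; the sleeve clears it by 3.5 mm all round. Flange: 72 mm diameter. Board: dark-red mahogany, 130 x 130 x 18 mm, fixed flat on the shelf.
- black_sleeve: Bystander: dull black tube of the same size as the brass one, standing upright and loose nearby. Origin: centre of its lower end. To be left alone.
- glass_lens: Bystander: heavy clear grey glass disc with bevelled rims, 90 mm diameter, 37 mm tall, lying flat and loose beyond the lens board. Origin: centre of its underside. To be left alone.
Not all that is in view belongs to the job. What is shaped like the part that bears spigot_seat but blue or orange is not meant.

How it is judged (in metres and radians):
At the end, for the whole second after the job is handed in: The brass sleeve stands on the spigot: its lower end within 6 mm of the flange's height and within 10 mm of the spigot's axis sideways, upright within 10 degrees, at rest and released (horizontal distance between brass_sleeve and spigot_seat below 0.01 m and z of brass_sleeve in the frame of spigot_seat between -0.006 and 0.006 m and angle between brass_sleeve's own z axis and vertical below 0.17 rad and linear speed of brass_sleeve below 0.02 m/s); the robot touches nothing.
It fails at once if the brass sleeve is let go over or part-way down the spigot, more than 10 mm short of home (horizontal distance between brass_sleeve and spigot_seat below 0.02 m and z of brass_sleeve in the frame of spigot_seat above 0.01 m and contact force between the fingers and brass_sleeve below 0.05 N).
It fails at once if the black sleeve is moved more than 30 mm or tipped (distance of black_sleeve from where it was at the start of the episode above 0.03 m or angle between black_sleeve's own z axis and vertical above 0.3 rad).
It fails at once if the glass lens is moved more than 30 mm (distance of glass_lens from where it was at the start of the episode above 0.03 m).
It also fails if it takes over 38 s, if anything falls off the work surface, if the arm or the gripper's body presses on something with over 40 N, if the wrist force passes 120 N, or if a joint passes its speed limit or range.

## Robot

A 7-joint arm with a two-finger parallel gripper is mounted at the origin on the work surface. World frame = base frame: x ahead of the robot, y to its left, z up, the work surface at z = 0. Lengths are in mm, angles in rad, forces in N, time in s.
With the tool pointing down it reaches from about 400 to 850 mm from the base axis. Payload 10.4 kg.
Tool frame: the origin (TCP) lies at the very end of the fingers, on their centre line; the grasp point (between the pads) lies 19 mm behind it (manip.grip_depth is the distance from the TCP to the grasp point, in mm); x points along the fingers, z is the direction in which the jaws open and shut, and the axes are right-handed (so a half turn about x gives the same grasp; the last joint's range is limited). The gripper opens to 85 mm and grips with 20 to 120 N. Pads are 22 mm wide; open, the fingers measure 114 mm over their backs; the gripper's body (76 mm by 85 mm) begins 54 mm behind the grasp point. The pads swing forward as they close: fully open they stand 13 mm farther back than shut.
Start: joints at [1.225, 0.332, -0.065, 1.46, 0.022, 1.35, -0.088], TCP at [198.286, -592.734, 231.338] pointing down, gripper open.
Joint ranges: [-2.6, 2.6], [-0.5, 2.12], [-1.47, 1.34], [0.16, 2.42], [-1.27, 4.41], [0.06, 2.06], [-2.6, 2.6]. Speed limits (rad/s): [2.22, 2.22, 2.79, 2.79, 3.14, 3.14, 3.14].

## Interface

Orientations are given as a 3x3 rotation matrix whose columns are the frame's x, y, z axes.
In Python, from plant import manip gives the robot as it stands. The module is installed in compiled form; this text tells all that it offers.
- The arm moves only by the tool arm_command, never from a script. Its argument "plan" is a list of rows, each a list of 6 numbers: the shift along the tool's x, y, z in cm, then the turn, a rotation vector about the tool's x, y, z in degrees. A call has 1 to 10 rows; each row is the pose to reach, as a shift and turn from the pose commanded when the call began, along the tool's axes at that moment; what a row does not reach only later rows make up. A row lasts 1/8 s, in which the tool goes at most 62.5 mm and 10.7 degrees, less where a joint would pass 70% of its speed; a pose out of reach is approached as far as the arm can. A call with a gripper value outside its range is refused whole. "jaw" is the finger opening in cm, from 0 to 8.54, set as the call begins (left out, the last holds). The fingers move at their own pace and stop on an object; the grip force is fixed at half the most. Time passes only in rows, so rows that repeat a pose let the fingers close. It gives the time, the measured TCP pose, the force and the opening at its end, in the units of the state.
- manip.observe(): the state, without advancing time (a new reading comes with each control period).
- manip.read_camera(name): name is "side" or "top" or "wrist"; returns a dict with "img" (480x640x3 uint8, blue, green, red), "vertical_fov" (degrees; the focal length in pixels is half the picture's height over the tangent of half this angle, whatever the lens; pixels are square), "cx", "cy" (the principal point, pixels), "dist_coeffs" ([k1, k2, p1, p2, k3] as OpenCV has them; the pictures are not rectified), "rvec" (rotation vector, rad) and "tvec" (3), from world to camera coordinates, as OpenCV has them; the wrist camera has in their place "hand_eye" (4x4, takes a point from camera to tool coordinates, whose origin is the TCP and whose axes are the tool frame's). Camera axes: x right, y down, z forward; pixel columns grow to the right and rows downward; lengths in mm; the calibration is good to about 2 mm. A picture is of the moment at which its call begins: read the wrist's pose just before it. There is no depth.
- manip.hand_in(): hands the job in, once; it reports no verdict.
The state is a dict: "time_s": time; "q": joint angles; "joint_vel": joint speeds; "effort": joint torques, N m; "ee_pos": TCP position; "eef_rot": TCP orientation; "wrist_force": force on the tool from outside, world axes, zero at the start; "torque": the same for the moment, N m; "finger_gap": finger opening in mm.
Only numpy, scipy, OpenCV 4.12 (cv2) and the standard library are available. Lean on these libraries where they do the work, as an engineer would, in place of code of your own. Each camera call takes 0.05 s, during which the arm holds its last target. There are 200 camera calls.

## Working session

There is one attempt and no reset: what is moved stays moved. The work goes in short steps, Python scripts to look and compute and a tool call to move; the robot and the scene stay as the last step left them, time stands still between calls to the robot, and variables do not carry over. Pictures are saved under pics/ and viewed, about 8 in all and at most 12, crops included, and the job is handed in when it is done.

Besides the shell and the picture viewer there is one more tool, called after "Emit:" as name(argument=value, ...), one argument or row to a line, values as JSON. arm_command: Moves the arm, as the interface text tells. Its arguments: {"type":"object","properties":{"plan":{"type":"array","items":{"type":"array","items":{"type":"number"}}},"jaw":{"type":"number"}},"required":["plan"]}

```bash
mkdir -p pics
cat > h.py <<'E'
import numpy as np,cv2
from plant import manip
def K(c):
    f=240/np.tan(np.radians(c["vertical_fov"])/2)
    return np.array([[f,0,c["cx"]],[0,f,c["cy"]],[0,0,1.]])
def pose(c,s=None):
    "returns R (cam->world), origin"
    if "rvec" in c:
        R=cv2.Rodrigues(np.array(c["rvec"],float))[0]; return R.T,-R.T@np.array(c["tvec"],float).ravel()
    H=np.array(c["hand_eye"]);Rt=np.array(s["eef_rot"]).reshape(3,3)
    return Rt@H[:3,:3],Rt@H[:3,3]+np.array(s["ee_pos"])
def onplane(c,uv,z,s=None):
    R,o=pose(c,s)
    n=cv2.undistortPoints(np.array(uv,float).reshape(-1,1,2),K(c),np.array(c["dist_coeffs"],float)).reshape(-1,2)
    d=np.c_[n,np.ones(len(n))]@R.T
    return o+d*((z-o[2])/d[:,2])[:,None]
def proj(c,P,s=None):
    R,o=pose(c,s)
    rv=cv2.Rodrigues(R.T)[0]
    return cv2.projectPoints(np.array(P,float).reshape(-1,1,3),rv,-R.T@o,K(c),np.array(c["dist_coeffs"],float))[0].reshape(-1,2)
def snap(name,f):
    s=manip.observe();c=manip.read_camera(name);cv2.imwrite(f"pics/{f}.png",c["img"]);return c,s
E
python3 - <<'E'
from h import *
for n in("top","side","wrist"):
    c,s=snap(n,n+"0")
    R,o=pose(c,s);print(n,o.round(),R[:,2].round(2),c["vertical_fov"])
print(s)
E
```

```text
top [ 375.   23. 1012.] [ 0.17 -0.   -0.99] 48.379411638936816
side [ 439. -758.  759.] [ 0.09  0.75 -0.65] 52.83174271985284
wrist [ 278. -566.  373.] [-0.31 -0.1  -0.95] 68.65685110626066
{'time_s': 0.1, 'q': array([ 1.22542442,  0.33275992, -0.06467702,  1.46084673,  0.02160117,
        1.3499109 , -0.08848642]), 'joint_vel': array([ 0.00019261, -0.00103374, -0.00201205, -0.00169554, -0.00242529,
        0.00103931,  0.00022975]), 'effort': array([ 2.15051936e-03, -6.26742911e+01,  4.94899414e-02, -3.92430425e+01,
        1.62629859e-02,  6.94357470e-03,  3.76741991e-05]), 'ee_pos': array([ 198.12564847, -592.41408384,  230.63095196]), 'eef_rot': array([[-4.51556352e-04,  9.48356289e-01,  3.17206785e-01],
       [ 1.14374574e-03,  3.17207100e-01, -9.48355602e-01],
       [-9.99999244e-01, -6.54320873e-05, -1.22791534e-03]]), 'wrist_force': array([0.04753327, 0.10890536, 0.92917306]), 'torque': array([-0.0117489 , -0.02480102,  0.01382004]), 'finger_gap': 85.62472091317588}
```

View pics/top0.png

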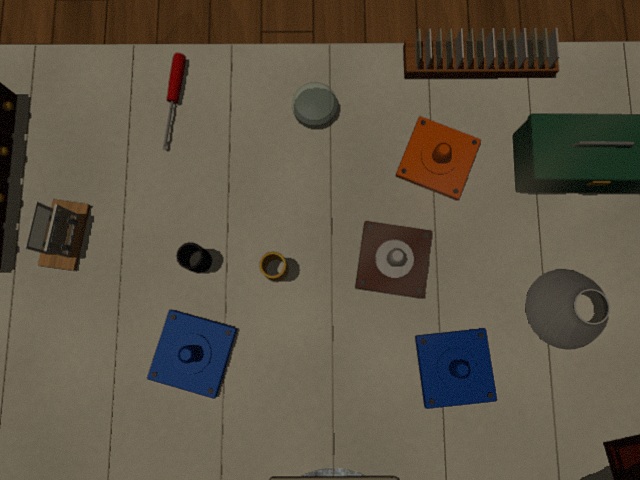

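View pics/side0.png

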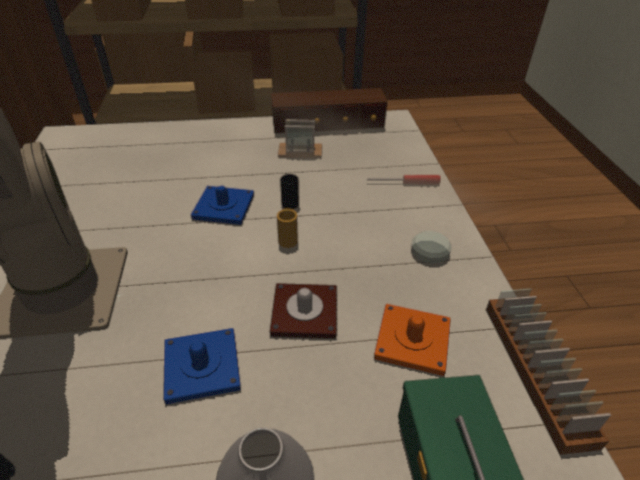

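The top view shows the brass rim near (273,265), the black sleeve near (194,257), the flange near (394,259) with the spigot tip near (398,256), and the lens near (316,105). The side view shows brass at (288,228) and the flange at (305,306), with the tip at (305,293).

Run:
```python
from h import *
c,s=snap("top","top1")
im=c["img"];hsv=cv2.cvtColor(im,cv2.COLOR_BGR2HSV)
def big(m,x0,x1,y0,y1):
    z=np.zeros_like(m);z[y0:y1,x0:x1]=m[y0:y1,x0:x1]
    cs=cv2.findContours(z,cv2.RETR_EXTERNAL,cv2.CHAIN_APPROX_NONE)[0]
    return max(cs,key=cv2.contourArea)
b=big(cv2.inRange(hsv,(15,110,60),(35,255,255)),240,310,235,295)
(u,v),r=cv2.minEnclosingCircle(b);print("brass",cv2.boundingRect(b),u,v,r,cv2.fitEllipse(b))
f=big(cv2.inRange(hsv,(0,0,110),(180,60,255)),370,418,235,284)
e=cv2.fitEllipse(cv2.convexHull(f));print("flange",e,cv2.boundingRect(f))
B=onplane(c,[cv2.fitEllipse(b)[0]],80)[0];F=onplane(c,[e[0]],22)[0]
K1=onplane(c,[(194,257)],40)[0];L=onplane(c,[(316,105)],30)[0];T=onplane(c,[(398,256)],62)[0]
print("B",B,"F",F,"tip",T,"black",K1,"lens",L)
c2,_=snap("side","side1")
print(proj(c2,[[*B[:2],80],[*B[:2],0],[*F[:2],22],[*F[:2],62]]))
for n,i,p in(("t",im,proj(c,[[*B[:2],80],[*B[:2],0],[*F[:2],22],[*F[:2],62]])),("s",c2["img"],proj(c2,[[*B[:2],80],[*B[:2],0],[*F[:2],22],[*F[:2],62]]))):
    x0,y0=(230,200) if n=="t" else (210,190)
    k=cv2.resize(i[y0:y0+150,x0:x0+200],None,fx=2,fy=4/2,interpolation=cv2.INTER_CUBIC)
    for q in p: cv2.drawMarker(k,tuple(int(w) for w in (q-(x0,y0))*2),(255,0,255),0,8,1)
    globals()["k"+n]=k
cv2.imwrite("pics/chk.png",np.hstack([kt,ks]))
```

```text
brass (259, 252, 27, 27) 272.5526428222656 264.5526428222656 13.629794120788574 ((272.4229431152344, 264.6177978515625), (25.75653839111328, 26.09490966796875), 61.0553092956543)
flange ((394.8372497558594, 260.9337158203125), (30.062002182006836, 35.877197265625), 78.07273864746094) (377, 247, 36, 30)
B [484.18841819 104.63600352  80.        ] F [ 496.74378456 -118.41284663   22.        ] tip [ 500.70588671 -118.61901958   62.        ] black [503.62210297 251.89579553  40.        ] lens [801.93762038  27.30042128  30.        ]
[[286.25071651 215.6955411 ]
 [287.26995857 242.17867299]
 [301.82021616 306.6331777 ]
 [301.63450454 292.99856133]]
```

View pics/chk.png

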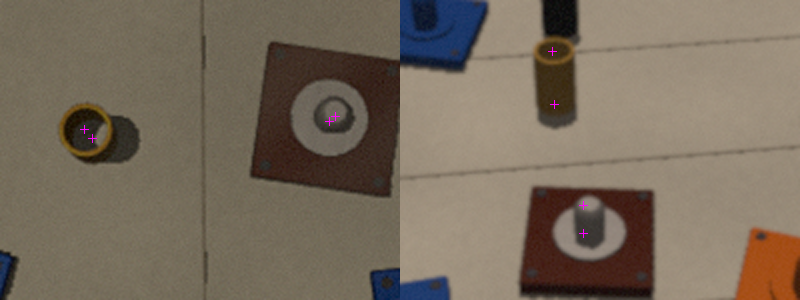

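The crop shows the brass fit is good. The flange fit is a few mm low in x: the true centre is about (395,258.5), so x is about 501. Next I check the grey vase's height, since it is near the path.

Run:
```python
from h import *
c,s=snap("top","top2");d,_=snap("side","side2")
for z in(0,100,150,200,250,300): print(z,onplane(c,[(590,307),(540,290)],z).round()[:,:2].ravel(),onplane(d,[(262,450)],z).round()[0,:2])
print(onplane(c,[(395,258.5)],22),onplane(c,[(397.5,256.8)],62),onplane(d,[(304.5,306)],22))
```

```text
0 [ 411. -484.  443. -393.] [ 406. -389.]
100 [ 407. -434.  436. -352.] [ 410. -438.]
150 [ 406. -409.  433. -332.] [ 413. -462.]
200 [ 404. -384.  430. -311.] [ 415. -486.]
250 [ 402. -359.  426. -290.] [ 417. -511.]
300 [ 400. -334.  423. -270.] [ 419. -535.]
[[ 501.31020604 -118.8506488    22.        ]] [[ 499.26623558 -117.68001267   62.        ]] [[ 502.24636634 -117.36100633   22.        ]]
```

Emit:
arm_command(
  plan=[
    [-4,0,0,0,0,0],
    [-8,0,0,0,0,0],
    [-11,0,0,0,0,0],
  ],
  jaw=8.5,
)

```text
time_s: 0.72
ee_pos: [198.3, -592.9, 343.3]
eef_rot: [[0.001, 0.948, 0.317], [-0.001, 0.317, -0.948], [-1.0, 0.0, 0.002]]
wrist_force: [0.9, 0.3, -0.7]
finger_gap: 84.7
```

Emit:
arm_command(
  plan=[
    [0,3.5,-2,0,0,0],
    [0,7,-4.5,0,0,0],
    [0,10.5,-7,0,0,0],
    [0,14,-10,0,0,0],
    [0,17,-13,0,0,0],
    [0,20,-16,0,0,0],
    [0,23,-19,0,0,0],
    [0,26,-22,0,0,0],
    [0,28,-25,0,0,0],
    [0,30,-28,0,0,0],
  ],
)

```text
time_s: 1.98
ee_pos: [394.2, -230.7, 341.4]
eef_rot: [[0.0, 0.948, 0.317], [-0.0, 0.317, -0.948], [-1.0, 0.0, 0.0]]
wrist_force: [-0.1, -0.1, -0.6]
finger_gap: 84.7
```

Emit:
arm_command(
  plan=[
    [0,2,-3,0,0,0],
    [0,4,-6,0,0,0],
    [0,6,-9,0,0,0],
    [0,8.5,-12,0,0,0],
    [0,10.5,-15,0,0,0],
    [0,12.5,-18.5,0,0,0],
    [0,15,-22,0,0,0],
    [0,17,-25,0,0,0],
    [0,18.5,-28,0,0,0],
    [0,18.5,-28,0,0,0],
  ],
)

```text
time_s: 3.22
ee_pos: [480.3, 95.0, 341.4]
eef_rot: [[0.0, 0.947, 0.322], [0.001, 0.322, -0.947], [-1.0, 0.0, -0.001]]
wrist_force: [0.0, -0.3, 0.1]
finger_gap: 85.0
```

Run:
```python
from h import *
c,s=snap("wrist","w1")
print(s["ee_pos"],s["q"]); print(proj(c,[[485,105,80],[485,105,0]],s))
```

```text
[480.28794261  94.95863581 341.37624381] [ 0.49269945  0.04053151 -0.79307838  1.58576211  0.02810779  1.52707644
 -1.54450391]
[[315.64106466 188.52630161]
 [316.73399588 177.59577411]]
```

View pics/w1.png

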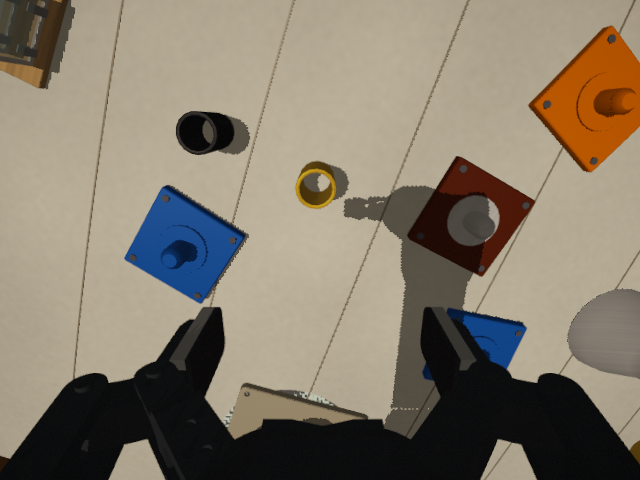

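The wrist view shows the brass rim at (316,188) against a prediction of (315.6,188.5). Position (485,105) is confirmed. Descending to grasp.

Emit:
arm_command(
  plan=[
    [5,0.8,-0.8,0,0,0],
    [10,0.8,-0.8,0,0,0],
    [15,0.8,-0.8,0,0,0],
    [20,0.8,-0.8,0,0,0],
    [20,0.8,-0.8,0,0,0],
  ],
)

```text
time_s: 3.9
ee_pos: [483.6, 100.5, 138.7]
eef_rot: [[-0.006, 0.949, 0.316], [-0.001, 0.316, -0.949], [-1.0, -0.006, -0.001]]
wrist_force: [0.2, 0.5, 1.8]
finger_gap: 84.9
```

Run:
```python
from h import *
c,s=snap("wrist","w2")
hsv=cv2.cvtColor(c["img"],cv2.COLOR_BGR2HSV);m=cv2.inRange(hsv,(15,110,60),(35,255,255))
cs=max(cv2.findContours(m,cv2.RETR_EXTERNAL,cv2.CHAIN_APPROX_NONE)[0],key=cv2.contourArea)
print(cv2.boundingRect(cs),proj(c,[[485,105,80]],s))
a=np.linspace(0,6.28,24);ring=np.c_[24*np.cos(a)+485,24*np.sin(a)+105,0*a+80]
p=proj(c,ring,s);print("pred ring",p.min(0),p.max(0));print(s["ee_pos"],s["eef_rot"].round(3))
im=c["img"].copy();cv2.polylines(im,[p.astype(int)],True,(255,0,255));cv2.imwrite("pics/w2b.png",im)
```

```text
(278, 194, 77, 98) [[316.27140798 257.73103296]]
pred ring [277.36221997 220.29328246] [354.97696467 292.39526899]
[483.55742491 100.46390652 138.73480154] [[-0.006  0.949  0.316]
 [-0.001  0.316 -0.949]
 [-1.    -0.006 -0.001]]
```

View pics/w2b.png

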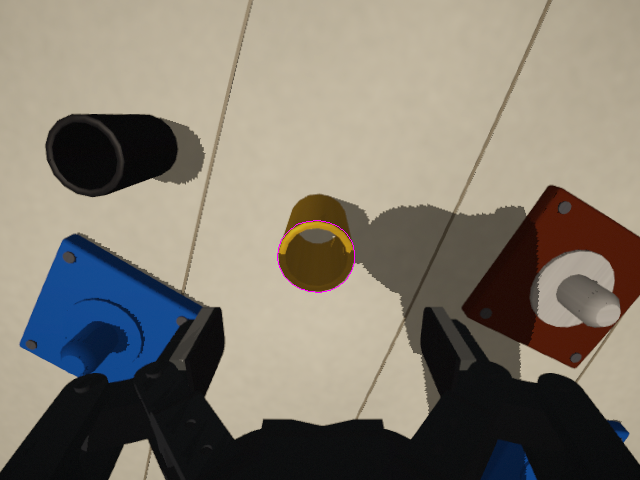

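The ring predicted for (485,105) overlays the rim at (316,257) exactly. I take out the 3–4 mm offset and go down.

Emit:
arm_command(
  plan=[
    [1.5,0.3,-0.4,0,0,0],
    [4.5,0.3,-0.4,0,0,0],
    [7.5,0.3,-0.4,0,0,0],
    [9.8,0.3,-0.4,0,0,0],
    [10.8,0.3,-0.4,0,0,0],
    [10.8,0.3,-0.4,0,0,0],
    [10.8,0.3,-0.4,0,0,0],
  ],
)

```text
time_s: 4.82
ee_pos: [488.1, 107.3, 34.4]
eef_rot: [[0.002, 0.948, 0.317], [0.0, 0.317, -0.948], [-1.0, 0.002, 0.001]]
wrist_force: [-0.1, 0.4, 0.2]
finger_gap: 84.9
```

Emit:
arm_command(
  plan=[
    [0,0,0,0,0,0],
    [0,0,0,0,0,0],
    [0,0,0,0,0,0],
    [0,0,0,0,0,0],
    [0,0,0,0,0,0],
    [0,0,0,0,0,0],
  ],
  jaw=3.5,
)

```text
time_s: 5.58
ee_pos: [487.6, 107.0, 34.0]
eef_rot: [[0.001, 0.948, 0.317], [-0.0, 0.317, -0.948], [-1.0, 0.001, 0.001]]
wrist_force: [-1.6, -1.5, 8.0]
finger_gap: 47.0
```

Emit:
arm_command(
  plan=[
    [-1,0,0,0,0,0],
    [-4,0,0,0,0,0],
    [-7,0,0,0,0,0],
    [-10,0,0,0,0,0],
    [-12,0,0,0,0,0],
    [-12,0,0,0,0,0],
  ],
)

```text
time_s: 6.32
ee_pos: [487.9, 107.2, 154.6]
eef_rot: [[0.003, 0.948, 0.317], [-0.0, 0.317, -0.948], [-1.0, 0.002, 0.001]]
wrist_force: [-0.1, 0.1, -4.2]
finger_gap: 46.9
```

Run:
```python
from h import *
s=manip.observe();p=s["ee_pos"];R=s["eef_rot"];print(p,s["q"].round(2),s["finger_gap"],s["wrist_force"])
print(10*0+ R.T@(np.array([501,-118,0])-[p[0],p[1],0])/10)
```

```text
[487.86174184 107.23221497 154.61912971] [ 0.44  0.2  -0.81  1.85  0.16  1.15 -1.68] 46.88769387075169 [-0.11265875  0.07157972 -4.16471764]
[ 7.43462110e-03 -5.89657635e+00  2.17773271e+01]
```

Emit:
arm_command(
  plan=[
    [0,-0.7,2.5,0,0,0],
    [0,-1.4,5,0,0,0],
    [0,-2.2,8,0,0,0],
    [0,-3,11,0,0,0],
    [0,-3.8,14,0,0,0],
    [0,-4.6,17,0,0,0],
    [0,-5.3,19.5,0,0,0],
    [0,-5.9,21.8,0,0,0],
    [0,-5.9,21.8,0,0,0],
    [0,-5.9,21.8,0,0,0],
  ],
)

```text
time_s: 7.58
ee_pos: [499.9, -117.6, 152.5]
eef_rot: [[-0.001, 0.948, 0.318], [0.001, 0.318, -0.948], [-1.0, -0.001, -0.001]]
wrist_force: [0.6, -0.1, -2.9]
finger_gap: 46.7
```

Run:
```python
from h import *
c,s=snap("wrist","w3");d,_=snap("side","s3")
p=s["ee_pos"];print(p,s["eef_rot"].round(3),s["finger_gap"])
a=np.linspace(0,6.28,40)
def ring(x,y,z,r):return np.c_[r*np.cos(a)+x,r*np.sin(a)+y,0*a+z]
zb=p[2]-34;X,Y=p[0]-2.8,p[1]-2
out=[]
for cam,(x0,y0,w,h,f) in((c,(160,60,320,420,1.25)),(d,(220,180,160,210,2.5))):
    im=cam["img"][y0:y0+h,x0:x0+w];im=cv2.resize(im,None,fx=f,fy=f,interpolation=cv2.INTER_CUBIC)
    for r,col in((ring(X,Y,zb+80,24),(255,0,255)),(ring(X,Y,zb,24),(255,0,255)),(ring(501,-118,22,36),(255,255,0)),(ring(501,-118,62,9.5),(255,255,0))):
        q=((proj(cam,r,s)-(x0,y0)+.5)*f).astype(int);cv2.polylines(im,[q],True,col)
    out.append(im)
cv2.imwrite("pics/chk3.png",np.hstack(out))
```

```text
[ 499.92091688 -117.63121323  152.45942843] [[-0.001  0.948  0.318]
 [ 0.001  0.318 -0.948]
 [-1.    -0.001 -0.001]] 46.690321076274984
```

View pics/chk3.png

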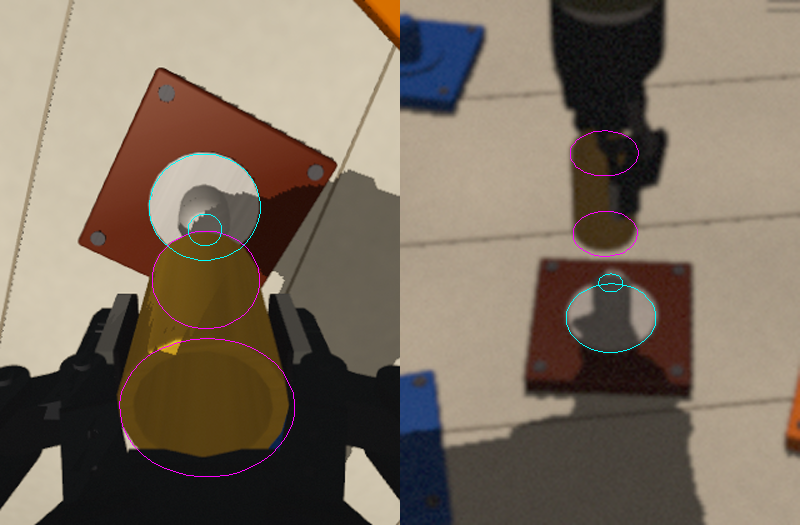

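The wrist and side crops show the flange and tip matching (501,-118). The held sleeve's rings fit, with the sleeve about 1 mm left in the wrist view, so it is centred in the jaws and sits about 3.3 mm off along −tool y. It needs to move about +4 mm in tool y.

Emit:
arm_command(
  plan=[
    [0.5,0.4,0.1,0,0,0],
    [2,0.4,0.1,0,0,0],
    [3.5,0.4,0.1,0,0,0],
    [4.3,0.4,0.1,0,0,0],
    [4.3,0.4,0.1,0,0,0],
    [4.3,0.4,0.1,0,0,0],
  ],
)

```text
time_s: 8.43
ee_pos: [504.8, -118.1, 110.6]
eef_rot: [[0.001, 0.948, 0.317], [-0.0, 0.317, -0.948], [-1.0, 0.001, 0.0]]
wrist_force: [0.0, -0.2, -3.7]
finger_gap: 46.9
```

Run:
```python
from h import *
c,s=snap("wrist","w4");d,_=snap("side","s4")
p=s["ee_pos"];R=s["eef_rot"];print(p,R.round(3),s["finger_gap"])
a=np.linspace(0,6.28,40)
def ring(x,y,z,r):return np.c_[r*np.cos(a)+x,r*np.sin(a)+y,0*a+z]
zb=p[2]-34;X,Y=(p-3.3*R[:,1])[:2];print("sleeve",X,Y,zb)
out=[]
for cam,(x0,y0,w,h,f) in((c,(160,60,320,420,1.25)),(d,(250,210,107,140,3.75))):
    im=cam["img"][y0:y0+h,x0:x0+w];im=cv2.resize(im,None,fx=f,fy=f,interpolation=cv2.INTER_CUBIC)
    for r,col in((ring(X,Y,zb+80,24),(255,0,255)),(ring(X,Y,zb,24),(255,0,255)),(ring(501,-118,22,36),(255,255,0)),(ring(501,-118,62,9.5),(255,255,0))):
        q=((proj(cam,r,s)-(x0,y0)+.5)*f).astype(int);cv2.polylines(im,[q],True,col)
    out.append(im)
cv2.imwrite("pics/chk4.png",np.hstack(out))
```

```text
[ 504.82209766 -118.08443224  110.63689781] [[ 0.001  0.948  0.317]
 [-0.     0.317 -0.948]
 [-1.     0.001  0.   ]] 46.9049971511614
sleeve 501.6925785269061 -119.13138338477539 76.63689781339602
```

View pics/chk4.png

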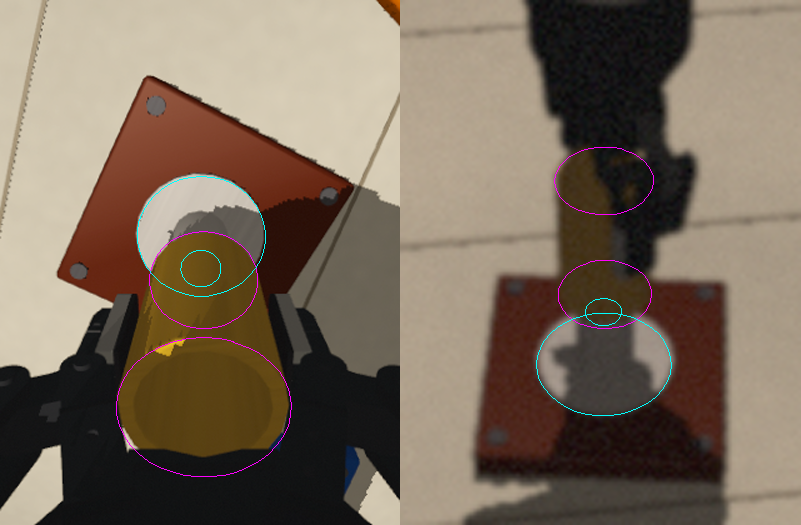

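The rings match the sleeve and flange in both views to about 1 mm. I shift z by −1 mm and lower slowly, watching force.

Emit:
arm_command(
  plan=[
    [0.5,0,-0.1,0,0,0],
    [1.0,0,-0.1,0,0,0],
    [1.5,0,-0.1,0,0,0],
    [2.0,0,-0.1,0,0,0],
    [2.5,0,-0.1,0,0,0],
    [2.5,0,-0.1,0,0,0],
  ],
)

```text
time_s: 9.28
ee_pos: [503.9, -117.1, 84.8]
eef_rot: [[-0.001, 0.948, 0.317], [0.0, 0.317, -0.948], [-1.0, -0.001, -0.0]]
wrist_force: [0.2, -0.7, -3.5]
finger_gap: 46.7
```

Emit:
arm_command(
  plan=[
    [0.5,0,0,0,0,0],
    [1.0,0,0,0,0,0],
    [1.5,0,0,0,0,0],
    [2.0,0,0,0,0,0],
    [2.4,0,0,0,0,0],
    [2.4,0,0,0,0,0],
    [2.4,0,0,0,0,0],
  ],
)

```text
time_s: 10.15
ee_pos: [504.4, -117.1, 61.5]
eef_rot: [[0.0, 0.948, 0.317], [-0.0, 0.317, -0.948], [-1.0, 0.0, 0.0]]
wrist_force: [0.5, 0.1, -2.9]
finger_gap: 46.8
```

Emit:
arm_command(
  plan=[
    [0.2,0,0,0,0,0],
    [0.4,0,0,0,0,0],
    [0.5,0,0,0,0,0],
    [0.5,0,0,0,0,0],
  ],
)

```text
time_s: 10.65
ee_pos: [504.2, -117.1, 56.3]
eef_rot: [[0.0, 0.948, 0.317], [-0.0, 0.317, -0.948], [-1.0, -0.0, 0.0]]
wrist_force: [0.8, 0.1, -3.3]
finger_gap: 46.9
```

Emit:
arm_command(
  plan=[
    [0.1,0,0,0,0,0],
    [0.2,0,0,0,0,0],
    [0.2,0,0,0,0,0],
  ],
)

```text
time_s: 11.02
ee_pos: [504.6, -117.2, 56.0]
eef_rot: [[0.0, 0.948, 0.317], [-0.001, 0.317, -0.948], [-1.0, -0.0, 0.001]]
wrist_force: [-9.6, 0.1, 17.8]
finger_gap: 46.7
```

Contact came at TCP z = 56.0 with +21 N, so the lower end is at about 22 mm, the flange height: home. I ease off 1 mm and release.

Emit:
arm_command(
  plan=[
    [-0.1,0,0,0,0,0],
    [-0.1,0,0,0,0,0],
    [-0.1,0,0,0,0,0],
    [-0.1,0,0,0,0,0],
    [-0.1,0,0,0,0,0],
    [-0.1,0,0,0,0,0],
  ],
  jaw=8.5,
)

```text
time_s: 11.78
ee_pos: [504.3, -117.1, 55.3]
eef_rot: [[0.0, 0.948, 0.317], [-0.0, 0.317, -0.948], [-1.0, 0.0, 0.0]]
wrist_force: [0.5, -0.3, -0.5]
finger_gap: 84.7
```

Emit:
arm_command(
  plan=[
    [-1.5,0,0,0,0,0],
    [-4,0,0,0,0,0],
    [-8,0,0,0,0,0],
    [-12,0,0,0,0,0],
    [-15,0,0,0,0,0],
    [-15,0,0,0,0,0],
  ],
)

```text
time_s: 12.52
ee_pos: [505.6, -117.1, 208.7]
eef_rot: [[0.005, 0.948, 0.317], [-0.002, 0.317, -0.948], [-1.0, 0.004, 0.003]]
wrist_force: [-0.9, 0.1, -1.3]
finger_gap: 85.3
```

Run:
```python
from h import *
c,s=snap("wrist","w5");d,_=snap("side","s5")
print(s["ee_pos"],s["finger_gap"],s["wrist_force"])
a=np.linspace(0,6.28,40)
def ring(x,y,z,r):return np.c_[r*np.cos(a)+x,r*np.sin(a)+y,0*a+z]
out=[]
for cam,(x0,y0,w,h,f) in((c,(100,60,400,400,1.25)),(d,(250,210,80,133,3.75))):
    im=cam["img"][y0:y0+h,x0:x0+w];im=cv2.resize(im,(int(w*f),500),interpolation=cv2.INTER_CUBIC);g=500/h
    for r,col in((ring(501,-118,102,24),(255,0,255)),(ring(501,-118,22,24),(255,0,255)),(ring(501,-118,22,36),(255,255,0))):
        q=((proj(cam,r,s)-(x0,y0)+.5)*(f,g)).astype(int);cv2.polylines(im,[q],True,col)
    out.append(im)
cv2.imwrite("pics/chk5.png",np.hstack(out))
```

```text
[ 505.61629674 -117.13867095  208.68830971] 85.26893195103278 [-0.86943399  0.05317211 -1.28656263]
```

View pics/chk5.png

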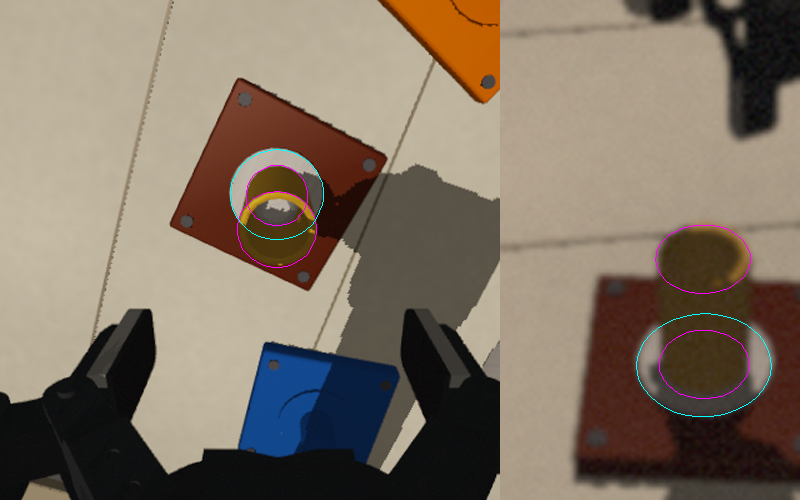

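The sleeve's top and bottom rings match the home prediction in both views. It stands upright, flat on the flange, with the gripper clear.

```bash
python3 -c "
from plant import manip
print(manip.hand_in())"
```

```text
the job is handed in; nothing more can be done
None
```

The brass sleeve is down on the metal spigot and resting on the flange; I released it, drew the gripper clear and handed the job in at about 12.6 s. `hand_in` gives no verdict.

- **Seating:** I kept hold of the sleeve all the way down. It met the flange at about 21 N above free-hanging, with its lower end at about 22 mm, which is the flange height.
- **After release:** wrist and side pictures both matched outlines drawn for a seated sleeve at (501, −118) to about 1–2 mm, upright. The gripper was open, about 105 mm above the top of the sleeve.
- **Bystanders:** the arm's path kept well away from the black sleeve and the glass lens. I did not measure them again at the end.
- **Disagreement:** my first automatic fit of the flange was about 4 mm low in x because the crop cut it off. I corrected it by reading its centre off the top and side pictures, and the wrist view later agreed. No other check failed.

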